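Take the honing wheel off the sharpening machine: left-hand nut

TASK

Change-over at the sharpening bench: unscrew the hexagonal hand nut from the machine's leaning spindle - its thread is left-handed, so it comes undone clockwise - and set it down in the wooden tray, then draw the grey felt wheel off the spindle and lay it flat in the tray too, either face up, beside the nut. Set both down rather than dropping them, and leave the mallet and the chisel as they are.

Things in the scene. Friction and masses are not known exactly. Their poses are not given: they have to be found in the camera images.
- machine: Sharpening machine bolted down: base plate 170 x 130 x 12 mm, motor drum 86 mm in diameter. Origin on the bench straight below point seat, z up. The locked spindle leans 32 degrees (0.5585 rad) from vertical towards the machine's -x: outward direction (-0.530, 0, 0.848) in the machine's frame. Nut and wheel are free all round; the drum's end face lies 12 mm below the seat.
- seat (a point): Centre of the flange's face (diameter 54 mm) on which the wheel sits, 150 mm above the bench; axes as the machine's. Outward along the spindle from here: boss, diameter 36 mm, to 18 mm; shaft, diameter 22 mm, to 46 mm; a cross pin, diameter 6 mm, at 39 mm, in the machine's xz plane, its two ends (lugs) reaching 18 mm from the axis.
- spindle_tip (a point): Free end of the spindle, on its axis, 46 mm outward from the seat; axes as the machine's. The nut clears it after 45 mm of lift along the spindle, the wheel after 50 mm. Held hard against its turning stop the nut binds: ease it back some 10 degrees before drawing it off. Stop and ledges give a little under load; 7 N or 0.25 N m at the tool already means contact.
- nut: Steel hexagonal nut, 56 mm across flats, 30 mm high, bore 40 mm, about 220 g. Origin: centre of its underside; z out along its axis; flats face its x axis and every 60 degrees from it. It starts screwed home on the wheel, origin 20 mm from the seat, its z along the spindle; its x then lies in the machine's xz plane. Left-hand two-start quick thread: two ledges inside hook under the lugs.
- nut_top (a point): Centre of the nut's upper face, 30 mm from its origin; axes as the nut's. Looking down on this face, the nut turns clockwise from home about 110 degrees to a firm stop, easily (under 0.2 N m). Only from about 90 degrees to that stop does it draw straight off along the spindle; earlier it lifts a few mm and catches. Counter-clockwise it is at its stop. Radial play 1.6 mm.
- wheel: Hard grey felt honing wheel: flat ring, outer diameter 68 mm, bore 40 mm, 20 mm thick, about 60 g. Origin: centre of its underside, z along its axis. It sits loosely on the flange round the boss, under the nut, and comes straight off along the spindle once the nut is off.
- tray: Open wooden tray, 170 mm (its x) by 250 mm (its y) outside, 28 mm high, walls and floor 5 mm, fixed. Origin: centre of its underside.
- tray_in (a point): Centre of the tray's inner floor, 5 mm above the bench, axes as the tray's.
- mallet: Turned wooden mallet standing on its head: head diameter 92 mm, 218 mm tall. Origin: centre of its underside. Leave alone.
- chisel: Chisel lying flat, 250 mm long along its x, handle diameter 26 mm on the -x side. Origin on the bench near its middle. Leave alone.

How it is judged:
By the outcome, as a careful person would: the job done as asked, in the order asked, and still so for the second after the job is handed in, with the robot touching nothing.
It also fails if it takes over 66 s, if anything falls off the work surface, if the arm or the gripper's body presses on something with over 40 N, if the wrist force passes 120 N, or if a joint passes its speed limit or range.

ROBOT

A 6-joint arm with a two-finger parallel gripper is mounted at the origin on the work surface. World frame = base frame: x ahead of the robot, y to its left, z up, the work surface at z = 0. Lengths are in mm, angles in rad, forces in N, time in s.
With the tool pointing down it reaches from about 300 to 775 mm from the base axis. Payload 14.6 kg.
Tool frame: the origin (TCP) lies midway between the tips of the shut fingers; the grasp point (between the pads) lies behind it (manip.grip_depth is the z of the grasp point in the tool frame, in mm); z points along the fingers, y is the line along which they close (so a half turn about z gives the same grasp; the last joint's range is limited). The gripper opens to 94 mm and grips with 3 to 60 N. Pads are 16 mm wide; open, the fingers measure 119 mm over their backs; the gripper's body (75 mm by 177 mm) begins 78 mm behind the grasp point.
Start: joints at [1.239, 0.3, 1.521, -0, 1.321, -0.067], TCP at [143.942, 530.82, 205.446] pointing down, gripper open.
Joint ranges: [-3.03, 3.03], [-0.79, 2.21], [0.23, 2.52], [-1.04, 4.18], [0, 3.07], [-2.55, 2.55]. Speed limits (rad/s): [2.22, 2.22, 2.57, 3.14, 3.14, 3.14].

INTERFACE

Orientations are given as [roll, pitch, yaw] about the fixed x, y, z axes, in that order (R = Rz(yaw) Ry(pitch) Rx(roll)).
In Python, from cell import manip gives the robot as it stands.
- The arm moves only by the shell command python3 nudge.py FILE [OPENING] [FORCE], which reads ROWS from the file FILE. ROWS is a JSON list of rows, 1 to 5 of them, each of 6 numbers: dx, dy, dz in mm, then a rotation vector rx, ry, rz in rad; each row is the pose to reach, as a shift and turn from the pose commanded when the command began, along the tool's axes at that moment; what a row does not reach only later rows make up. A row lasts 1/10 s, in which the tool goes at most 50 mm and 0.15 rad, less where a joint would pass 70% of its speed; a pose out of reach is approached as far as the arm can. OPENING is the finger opening in mm, set as the command begins (- or left out keeps the last). The fingers move at their own pace and stop on an object; FORCE is the grip in N (left out, the last holds). Time passes only in rows, so rows that do not move let the fingers close. It prints the time, the measured TCP pose, the force, the opening and the grip force at its end. Input that does not fit is refused with a message, and nothing moves.
- manip.read_state(): the state, without advancing time (a new reading comes with each control period).
- manip.camera(name): name is "side" or "top"; returns (picture, depth): 480x640x3 uint8, red, green, blue; 480x640 float32, mm along the optical axis (not along the pixel's ray), 0 where there is no reading.
- manip.camera_info(name): a dict with "K" (3x3 intrinsics, pixels), "rvec" (rotation vector, rad) and "tvec" (3), from world to camera coordinates, as OpenCV has them. Camera axes: x right, y down, z forward; pixel columns grow to the right and rows downward; lengths in mm; the calibration is good to about 2 mm. A picture is of the moment at which its call begins. camera_info takes no time and is no camera call.
- manip.sign_off(): hands the job in; it is judged then, once.
The state is a dict: "clock": time; "joints": joint angles; "qd": joint speeds; "effort": joint torques, N m; "eef_pos": TCP position; "eef_rot": TCP orientation; "wrist_force": force on the tool from outside, world axes, zero at the start; "moment": the same for the moment, N m; "finger_gap": finger opening in mm; "finger_force": force on a finger pad.
Only numpy, scipy, OpenCV 4.12 (cv2) and the standard library are available. Lean on these libraries where they do the work, as an engineer would, in place of code of your own. Each camera call takes 0.05 s, during which the arm holds its last target. There are 200 camera calls.

## Working session

There is one attempt and no reset: what is moved stays moved. The work goes in short steps, Python scripts to look and compute and a shell command to move; the robot and the scene stay as the last step left them, time stands still between calls to the robot, and variables do not carry over. Pictures are saved under pics/ and viewed, at most 10 in all, crops included, and the job is handed in when it is done.

```bash
ls; mkdir -p pics; python3 - <<'E'
from cell import manip
import cv2,numpy as np
print(manip.read_state(), manip.grip_depth)
for n in("side","top"):
    im,d=manip.camera(n); cv2.imwrite(f"pics/{n}0.png",im[:,:,::-1]); np.savez(f"{n}0.npz",im=im,d=d)
    i=manip.camera_info(n); print(n,i)
E
```

```text
cell.py
nudge.py
pics
{'clock': 0.0, 'joints': array([ 1.23937839e+00,  3.00479469e-01,  1.52159996e+00, -1.18720388e-06,
        1.32069110e+00, -6.65905294e-02]), 'qd': array([-0.00059945, -0.00100424,  0.00108749,  0.00048609, -0.00023959,
       -0.00084109]), 'effort': array([ 2.98172645e-04, -5.31803012e+01, -3.52734768e+01,  7.08395010e-02,
        2.43634649e-02, -7.12231008e-05]), 'eef_pos': array([143.86890904, 530.57144337, 204.87375447]), 'eef_rot': array([-3.14041731e+00, -7.72301174e-05,  2.87676549e+00]), 'wrist_force': array([-0.20126504,  0.08663554, -0.75087072]), 'moment': array([ 0.03440907, -0.00444066,  0.02344676]), 'finger_force': 0.0, 'finger_gap': 93.89609298812685} -18.8
side {'K': array([[445.17761675,   0.        , 309.33410003],
       [  0.        , 445.17761675, 233.98259553],
       [  0.        ,   0.        ,   1.        ]]), 'rvec': array([ 0.61969748, -2.61193403,  1.21896373]), 'tvec': array([507.98230085, 264.39474253, 690.70769532])}
top {'K': array([[487.08996402,   0.        , 315.927737  ],
       [  0.        , 487.08996402, 240.91056278],
       [  0.        ,   0.        ,   1.        ]]), 'rvec': array([ 2.30288458, -1.89214693,  0.19716456]), 'tvec': array([-98.37577725, 562.89347888, 772.6205891 ])}
```
View pics/side0.png

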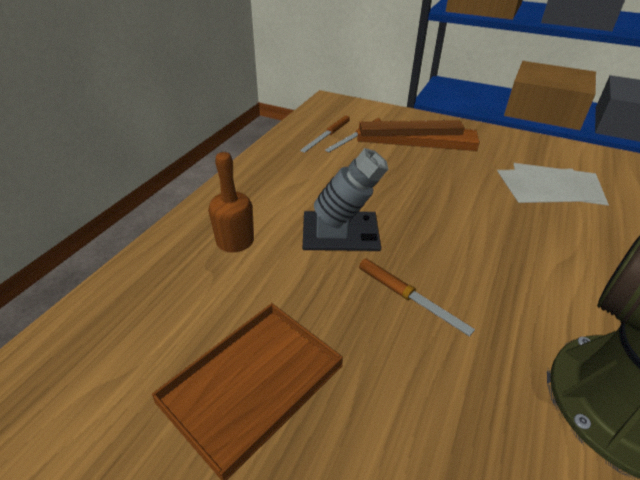

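View pics/top0.png

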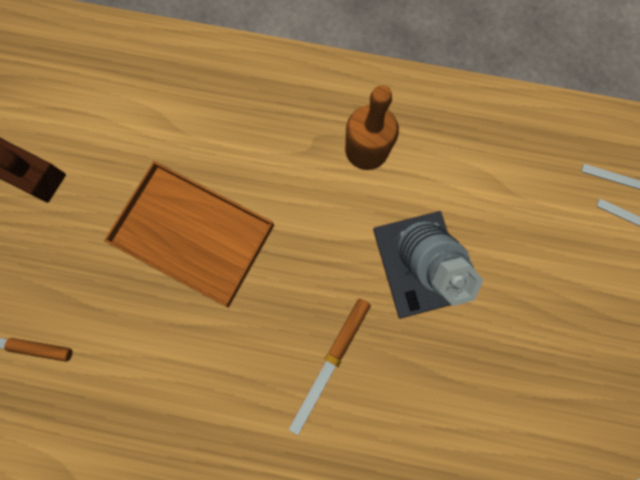

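The side view shows the nut at about (370,165), the plate at (341,230), the tray at (250,385), the mallet at (231,200) and the chisel at (415,295). In the top view the nut is at (458,281), the plate at (425,265) and the tray at (190,235).

```bash
cat > h.py <<'E'
import numpy as np,cv2
from cell import manip
from scipy.spatial.transform import Rotation as Ro
def cam(n):
    i=manip.camera_info(n); R=cv2.Rodrigues(np.array(i["rvec"]))[0]; return np.array(i["K"]),R,np.array(i["tvec"])
def ray(n,uv):
    K,R,t=cam(n); d=R.T@np.linalg.inv(K)@np.array([uv[0],uv[1],1.]); return -R.T@t,d
def onz(n,uv,z):
    c,d=ray(n,uv); return c+d*(z-c[2])/d[2]
def cloud(n,d):
    K,R,t=cam(n); v,u=np.mgrid[:480,:640]; p=np.stack([(u-K[0,2])/K[0,0]*d,(v-K[1,2])/K[1,1]*d,d],-1)
    return (p-t)@R
def proj(n,P):
    K,R,t=cam(n); q=(np.atleast_2d(P)@R.T+t)@K.T; return q[:,:2]/q[:,2:]
def tri(uv1,uv2,n1="side",n2="top"):
    c1,d1=ray(n1,uv1); c2,d2=ray(n2,uv2)
    A=np.stack([d1,-d2],1); s=np.linalg.lstsq(A,c2-c1,rcond=None)[0]
    a=c1+d1*s[0]; b=c2+d2*s[1]; return (a+b)/2,np.linalg.norm(a-b)
E
python3 - <<'E'
from h import *
for n in("side","top"):
    z=np.load(n+"0.npz"); im,d=z["im"],z["d"]; P=cloud(n,d); np.save(n+"P.npy",P)
    hsv=cv2.cvtColor(im,cv2.COLOR_RGB2HSV)
    print(n,"valid",(d>0).mean())
    # machine: low saturation region above bench
    box=(slice(140,260),slice(295,395)) if n=="side" else (slice(200,325),slice(365,490))
    m=np.zeros(d.shape,bool); m[box]=True
    grey=m&(hsv[...,1]<90)
    plate=(grey&(hsv[...,2]<75)).astype(np.uint8)
    c=max(cv2.findContours(plate,0,2)[0],key=cv2.contourArea)
    print("plate hull",[ (np.array(q[0]),onz(n,q[0],12).round(1)) for q in cv2.approxPolyDP(cv2.convexHull(c),5,True)])
    Q=P[grey&(d>0)]; print("max z",Q[:,2].max(), "plate z",np.median(P[(plate>0)&(d>0)][:,2]))
    x0,y0,x1,y1=(295,140,395,260) if n=="side" else (365,200,490,325)
    cv2.imwrite(f"pics/{n}c.png",cv2.resize(im[y0:y1,x0:x1,::-1],None,fx=4,fy=4,interpolation=2))
a,b=cv2.imread("pics/sidec.png"),cv2.imread("pics/topc.png")
o=np.zeros((500,900,3),np.uint8);o[:480,:400]=a;o[:500,400:]=b;cv2.imwrite("pics/crop.png",cv2.resize(o,(792,440)))
E
```

```text
side valid 0.9958463541666667
plate hull [(array([386, 169], dtype=int32), array([ 569.6, -461.2,   12. ])), (array([380, 249], dtype=int32), array([ 474.9, -149.4,   12. ])), (array([303, 248], dtype=int32), array([622.8, -78.4,  12. ])), (array([304, 212], dtype=int32), array([ 678.9, -192.4,   12. ])), (array([332, 178], dtype=int32), array([ 680.6, -355.5,   12. ]))]
max z 206.65990150232338 plate z 13.530973653462253
top valid 0.9960384114583334
plate hull [(array([439, 212], dtype=int32), array([ 677. , -195.4,   12. ])), (array([451, 237], dtype=int32), array([ 635. , -223.4,   12. ])), (array([449, 304], dtype=int32), array([ 515. , -236.6,   12. ])), (array([400, 317], dtype=int32), array([ 476. , -155.8,   12. ])), (array([374, 229], dtype=int32), array([622.5, -84.5,  12. ]))]
max z 207.45023759679844 plate z 12.084464978587812
```

View pics/crop.png

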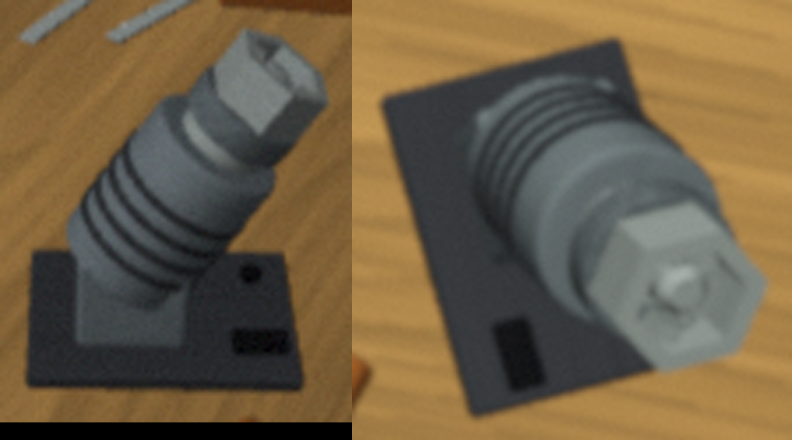

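The crops show the nut's top face (top camera about (458,281), side camera about (372,163)). The plate lies with its long side along yaw of about 26°, and the spindle leans towards the robot. Next I refine the axis, nut and tray from the depth and the contours.

```bash
python3 - <<'E'
from h import *
from scipy.optimize import least_squares
yaw=np.mean([np.arctan2(-84.5+155.8,622.5-476),np.arctan2(-78.4+149.4,622.8-474.9)]); print("yaw",np.degrees(yaw))
s=np.sin(.5585);c=np.cos(.5585)
o=np.array([-s*np.cos(yaw),-s*np.sin(yaw),c]); e1=np.array([c*np.cos(yaw),c*np.sin(yaw),s]); e2=np.cross(o,e1)
for n in("side","top"):
    P=np.load(n+"P.npy"); d=np.load(n+"0.npz")["d"]
    m=(d>0)&(P[...,2]>40)&(np.abs(P[...,0]-540)<110)&(np.abs(P[...,1]+160)<90)
    Q=P[m]; Q=Q[(Q[:,2]<230)]
    L=np.stack([Q@e1,Q@e2,Q@o],1)
    t=L[:,2]; T=np.percentile(t,99)
    print(n,len(Q),"t hist",[(int(a),int(b)) for a,b in zip(*np.histogram(t,np.arange(T-110,T+8,4))[::-1])])
    top=L[(t>T-6)]; 
    A=np.c_[top[:,:2],np.ones(len(top))]; r=np.linalg.lstsq(A,top[:,2],rcond=None)[0]; print("top plane slope",r[:2],"t med",np.median(top[:,2]))
    # cylinder/drum circle fit, per slab
    for a,b,R in((T-28,T-4,None),(T-48,T-34,34),(T-85,T-66,43)):
        q=L[(t>a)&(t<b)]
        if len(q)<20: continue
        f=lambda p:np.hypot(q[:,0]-p[0],q[:,1]-p[1])-(p[2] if R is None else R)
        x=least_squares(f,[q[:,0].mean(),q[:,1].mean(),30],loss="soft_l1").x; C=x[0]*e1+x[1]*e2+T*o
        print((a-T,b-T),len(q),"fit",x[:2].round(1),x[2].round(1),"axis pt at T",C.round(1))
    # hex top face minimal bbox
    print("top face e1 range",np.percentile(top[:,0],[2,98]),"e2",np.percentile(top[:,1],[2,98]))
# tray
for n in("side","top"):
    P=np.load(n+"P.npy"); im=np.load(n+"0.npz")["im"]; hsv=cv2.cvtColor(im,cv2.COLOR_RGB2HSV)
    m=cv2.inRange(hsv,(0,120,20),(13,255,255)); 
    m=cv2.morphologyEx(m,cv2.MORPH_CLOSE,np.ones((5,5)))
    b=(slice(290,480),slice(140,350)) if n=="side" else (slice(150,320),slice(100,285))
    mm=np.zeros_like(m); mm[b]=m[b]
    k=max(cv2.findContours(mm,0,2)[0],key=cv2.contourArea)
    q=np.array([onz(n,p[0],28)[:2] for p in cv2.convexHull(k)],np.float32); r=cv2.minAreaRect(q); print(n,"tray rect",r,cv2.boxPoints(r).round(0).tolist())
    Z=P[mm>0][:,2]; print("z floor",np.median(Z), "98%",np.percentile(Z,99))
E
```

```text
yaw 25.79761069202788
side 3253 t hist [(-149, 79), (-145, 65), (-141, 53), (-137, 100), (-133, 65), (-129, 73), (-125, 72), (-121, 68), (-117, 76), (-113, 72), (-109, 80), (-105, 224), (-101, 104), (-97, 42), (-93, 16), (-89, 48), (-85, 61), (-81, 63), (-77, 58), (-73, 105), (-69, 65), (-65, 58), (-61, 57), (-57, 62), (-53, 70), (-49, 96), (-45, 130), (-41, 158), (-37, 0)]
top plane slope [-0.00073236 -0.00752598] t med -40.77105560338427
(np.float64(-28.0), np.float64(-4.0)) 449 fit [ 426.4 -410. ] 26.1 axis pt at T [ 522.8 -202.7  192.6]
(np.float64(-48.0), np.float64(-34.0)) 212 fit [ 425.5 -413.9] 30.0 axis pt at T [ 523.8 -206.5  192.2]
(np.float64(-85.0), np.float64(-66.0)) 350 fit [ 426.1 -413.9] 30.0 axis pt at T [ 524.3 -206.3  192.5]
top face e1 range [398.006278   452.83383453] e2 [-440.33462279 -382.45379737]
top 4474 t hist [(-148, 56), (-144, 17), (-140, 58), (-136, 149), (-132, 55), (-128, 62), (-124, 70), (-120, 66), (-116, 65), (-112, 78), (-108, 128), (-104, 649), (-100, 55), (-96, 0), (-92, 10), (-88, 53), (-84, 67), (-80, 63), (-76, 62), (-72, 282), (-68, 91), (-
[... 345 characters left out ...]
fit [ 425.2 -410.4] 30.0 axis pt at T [ 521.8 -203.6  192.4]
(np.float64(-85.0), np.float64(-66.0)) 388 fit [ 425.7 -410.4] 30.0 axis pt at T [ 522.1 -203.4  192.7]
top face e1 range [397.64793472 452.62071929] e2 [-437.63220844 -381.16842386]
side tray rect ((547.2648315429688, 242.67149353027344), (253.10064697265625, 179.6277618408203), 73.5435562133789) [[425.0, 147.0], [598.0, 96.0], [669.0, 339.0], [497.0, 389.0]]
z floor 5.116249708067507 98% 28.94040177765607
top tray rect ((550.0120239257812, 236.44049072265625), (248.7092742919922, 164.49826049804688), 73.67809295654297) [[436.0, 140.0], [594.0, 94.0], [664.0, 333.0], [506.0, 379.0]]
z floor 4.765028444701219 98% 28.657746272465353
```

```bash
cat >> h.py <<'E'
yaw=np.radians(25.8); s,c=np.sin(.5585),np.cos(.5585)
o=np.array([-s*np.cos(yaw),-s*np.sin(yaw),c]); e1=np.array([c*np.cos(yaw),c*np.sin(yaw),s]); e2=np.cross(o,e1)
seat=425.6*e1-411.*e2-40.7*o-50*o
tray=np.array([548.6,239.5]); tx=np.radians(-16.4)  # tray x-axis direction
def Rsp(phi):  # tool pointing into the spindle; y = e1 turned by phi (deg) about o
    a=np.radians(phi); y=np.cos(a)*e1+np.sin(a)*e2; return np.stack([np.cross(y,-o),y,-o],1)
def Rdown(a):  # tool down, y axis at angle a (rad) in world
    y=np.array([np.cos(a),np.sin(a),0]); z=np.array([0,0,-1.]); return np.stack([np.cross(y,z),y,z],1)
def wrist(R,q1,q23):
    M=(Ro.from_euler("z",q1)*Ro.from_euler("y",q23)).as_matrix().T@R@Ro.from_euler("z",-np.pi/2).as_matrix()
    q5=np.arccos(M[2,2]); return np.arctan2(M[1,2],M[0,2]),q5,np.arctan2(M[2,1],-M[2,0])
def delta(p,R):
    st=manip.read_state(); R0=Ro.from_euler("xyz",st["eef_rot"]).as_matrix()
    d=R0.T@(np.array(p)-st["eef_pos"]); r=Ro.from_matrix(R0.T@R).as_rotvec()
    print("delta",d.round(1),r.round(3),"| q",st["joints"].round(2),"F",np.round(st["wrist_force"],1),"M",np.round(st["moment"],2),"gap",round(st["finger_gap"],1),round(st["finger_force"],1),"t",round(st["clock"],2))
E
python3 - <<'E'
from h import *
st=manip.read_state(); R0=Ro.from_euler("xyz",st["eef_rot"]).as_matrix()
print("check",wrist(R0,1.239,1.821),"seat",seat.round(1),"tip",(seat+46*o).round(1),"o",o.round(3))
for phi in range(-180,180,60):
    print(phi,np.round(wrist(Rsp(phi),-.57,1.75),2), "relrot",Ro.from_matrix(R0.T@Rsp(phi)).as_rotvec().round(2))
for a in (tx,tx+np.pi,tx+np.pi/2,tx-np.pi/2): print("tray",a,np.round(wrist(Rdown(a),.41,1.8),2))
Pm=onz("top",(368,150),0);print("mallet",Pm, onz("side",(234,235),0))
E
```

```text
check (np.float64(1.9966465416529126e-05), np.float64(1.3216565049265319), np.float64(-0.06699135829238241)) seat [ 547.1 -192.   148.6] tip [ 525.2 -202.6  187.6] o [-0.477 -0.231  0.848]
-180 [0.52 1.13 1.96] relrot [ 0.29 -0.64 -2.21]
-120 [0.52 1.13 0.91] relrot [-0.67  0.48  2.84]
-60 [ 0.52  1.13 -0.14] relrot [-0.65  0.06  1.85]
0 [ 0.52  1.13 -1.18] relrot [-0.52 -0.24  0.83]
60 [ 0.52  1.13 -2.23] relrot [-0.33 -0.46 -0.19]
120 [0.52 1.13 3.01] relrot [-0.06 -0.59 -1.2 ]
tray -0.28623399732707 [0.   1.34 0.7 ]
tray 2.855358656262723 [ 0.    1.34 -2.45]
tray 1.2845623294678266 [ 0.    1.34 -0.87]
tray -1.8570303241219666 [0.   1.34 2.27]
mallet [775.09703026 -48.1090033    0.        ] [787.6488109  -59.38152657   0.        ]
```

```bash
python3 -c "
from h import *
print((seat+104*o).round(0)); delta(seat+104*o,Rsp(0)); delta([400,200,300],Rsp(0))"
```

```text
[ 497. -216.  237.]
delta [-536.7 -628.1  -31.2] [-0.525 -0.238  0.833] | q [ 1.24  0.3   1.52  0.    1.32 -0.07] F [ 0.1  0.4 -0.3] M [ 0.01 -0.01  0.03] gap 94.2 0.0 t 0.1
delta [-333.7 -252.1  -94.8] [-0.525 -0.238  0.833] | q [ 1.24  0.3   1.52  0.    1.32 -0.07] F [ 0.1  0.4 -0.3] M [ 0.01 -0.01  0.03] gap 94.2 0.0 t 0.1
```

```bash
echo '[[-40,-30,-15,0,0,0],[-80,-60,-30,0,0,0],[-120,-90,-45,0,0,0],[-160,-120,-60,0,0,0],[-200,-150,-75,0,0,0]]' > next.json && python3 nudge.py next.json 94; echo '[[-35,-35,-10,-0.06,-0.03,0.1],[-65,-70,-20,-0.12,-0.06,0.2],[-95,-105,-20,-0.19,-0.09,0.3],[-125,-140,-20,-0.25,-0.12,0.4],[-155,-180,-20,-0.31,-0.15,0.5]]' > next.json && python3 nudge.py next.json; python3 -c "
from h import *
delta(seat+104*o,Rsp(0))"
```

```text
clock: 0.6
eef_pos: [291.9, 340.3, 277.7]
eef_rot: [-3.141, -0.0, 2.877]
wrist_force: [1.1, 0.9, 0.1]
finger_gap: 93.8
finger_force: 0.0
clock: 1.1
eef_pos: [393.9, 126.5, 297.5]
eef_rot: [2.804, 0.067, 2.358]
wrist_force: [1.0, -0.1, 0.2]
finger_gap: 93.9
finger_force: 0.0
delta [-310.4 -186.8   20.9] [-0.208 -0.086  0.333] | q [ 0.12 -0.28  1.93  0.17  1.19 -0.72] F [ 1.  -0.1  0.2] M [-0.16  0.11  0.01] gap 93.9 0.0 t 1.1
```

```bash
echo '[[-42,-25,0,-0.03,-0.01,0.05],[-84,-50,0,-0.06,-0.025,0.1],[-126,-76,0,-0.1,-0.04,0.16],[-168,-101,0,-0.14,-0.06,0.22],[-210,-126,0,-0.17,-0.07,0.28]]' > next.json && python3 nudge.py next.json; python3 -c "
from h import *
delta(seat+104*o,Rsp(0))"
```

```text
clock: 1.6
eef_pos: [460.6, -108.1, 269.8]
eef_rot: [2.623, 0.014, 2.074]
wrist_force: [0.6, 0.5, 0.1]
finger_gap: 93.8
finger_force: 0.0
delta [-111.8  -34.3   20.2] [-0.039 -0.015  0.053] | q [-0.56 -0.11  1.9   0.49  1.12 -1.23] F [0.6 0.5 0.1] M [-0.1   0.23 -0.04] gap 93.8 0.0 t 1.6
```

```bash
echo '[[-40,-12,5,-0.01,-0.005,0.02],[-80,-24,10,-0.03,-0.01,0.04],[-112,-34,20,-0.039,-0.015,0.053],[-112,-34,20,-0.039,-0.015,0.053]]' > next.json && python3 nudge.py next.json; python3 - <<'E'
from h import *
delta(seat+104*o,Rsp(0)); delta(seat+24*o,Rsp(0))
o_=np.zeros((480,800,3),np.uint8)
for n in("side","top"):
    im,d=manip.camera(n); im=im[:,:,::-1].copy()
    uv=proj(n,[seat+50*o,seat+20*o,seat])
    for q in uv: cv2.circle(im,tuple(q.astype(int)),1,(0,0,255),-1)
    q=uv[0]; x0=int(np.clip(q[0]-100,0,440)); y0=int(np.clip(q[1]-120,0,240))
    o_[:, (0 if n=="side" else 400):][:,:400]=cv2.resize(im[y0:y0+240,x0:x0+200],None,fx=2,fy=2)
cv2.imwrite("pics/a1.png",o_)
E
```

```text
clock: 2.0
eef_pos: [498.1, -216.2, 234.5]
eef_rot: [2.587, -0.004, 2.021]
wrist_force: [0.0, 0.2, -0.0]
finger_gap: 94.0
finger_force: 0.0
delta [ 0.4  0.9 -2.2] [-0.004 -0.004 -0.002] | q [-0.72  0.12  1.77  0.58  1.1  -1.4 ] F [ 0.   0.2 -0. ] M [-0.14  0.26  0.02] gap 94.0 0.0 t 2.0
delta [ 0.1  1.2 77.8] [-0.004 -0.004 -0.002] | q [-0.72  0.12  1.77  0.58  1.1  -1.4 ] F [ 0.   0.2 -0. ] M [-0.14  0.26  0.02] gap 94.0 0.0 t 2.0
```

View pics/a1.png

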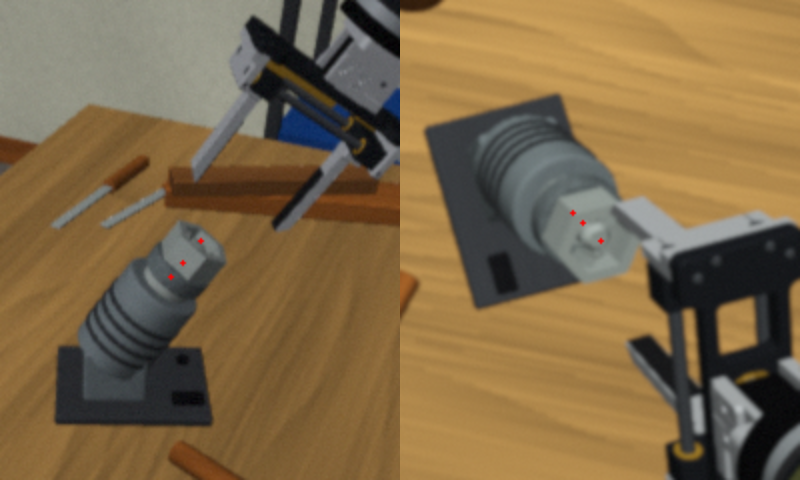

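The picture shows the open fingers straddling the nut's axis in both views, with finger tips at crop pixels (195,175) and (280,228) on the left. I check that against the projected TCP.

```bash
python3 - <<'E'
from h import *
st=manip.read_state(); R=Ro.from_euler("xyz",st["eef_rot"]).as_matrix(); p=st["eef_pos"]
for n in("side","top"):
    q=proj(n,[seat+50*o])[0]; x0=int(np.clip(q[0]-100,0,440)); y0=int(np.clip(q[1]-120,0,240))
    print(n,((proj(n,[p,p+47*R[:,1],p-47*R[:,1],seat+104*o])-[x0,y0])*2).round(0).tolist())
E
```

```text
side [[234.0, 201.0], [195.0, 177.0], [272.0, 224.0], [236.0, 200.0]]
top [[231.0, 273.0], [224.0, 209.0], [238.0, 334.0], [235.0, 274.0]]
```

```bash
echo '[[0,1,20,0,0,0],[0,1,40,0,0,0],[0,1,55,0,0,0],[0,1,66,0,0,0],[0,1,70,0,0,0]]' > next.json && python3 nudge.py next.json; echo '[[0,0,2,0,0,0],[0,0,5,0,0,0],[0,0,7,0,0,0],[0,0,7,0,0,0]]' > next.json && python3 nudge.py next.json; python3 -c "
from h import *
delta(seat+24*o,Rsp(0))"
```

```text
clock: 2.6
eef_pos: [532.3, -196.0, 178.1]
eef_rot: [2.586, -0.001, 2.026]
wrist_force: [-0.3, 0.2, 1.4]
finger_gap: 93.8
finger_force: 0.0
clock: 3.0
eef_pos: [535.4, -195.5, 172.4]
eef_rot: [2.586, -0.0, 2.025]
wrist_force: [0.2, 0.2, 0.9]
finger_gap: 94.1
finger_force: 0.0
delta [-2.  -2.4  2.6] [-0.002 -0.002  0.003] | q [-0.64  0.23  1.79  0.62  0.94 -1.42] F [0.2 0.2 0.9] M [-0.16  0.22 -0.03] gap 94.1 0.0 t 3.0
```

```bash
echo '[[-1,-1,1,0,0,0],[-2,-2.4,2,0,0,0],[-2,-2.4,2,0,0,0],[-2,-2.4,2,0,0,0]]' > next.json && python3 nudge.py next.json; python3 -c "
from h import *
delta(seat+24*o,Rsp(0)); manip.camera('side'); delta(seat+24*o,Rsp(0)); manip.camera('top'); delta(seat+24*o,Rsp(0))"
```

```text
clock: 3.4
eef_pos: [535.4, -197.8, 169.4]
eef_rot: [2.586, -0.0, 2.024]
wrist_force: [0.5, 0.8, 0.1]
finger_gap: 93.9
finger_force: 0.0
delta [0.1 0.1 0.5] [-0.003 -0.002  0.003] | q [-0.64  0.23  1.79  0.62  0.94 -1.43] F [0.5 0.8 0.1] M [-0.14  0.23 -0.02] gap 93.9 0.0 t 3.4
delta [ 0.1 -0.   0.5] [-0.003 -0.002  0.003] | q [-0.64  0.23  1.79  0.62  0.94 -1.43] F [1.1 1.4 0.7] M [-0.18  0.21 -0.02] gap 94.0 0.0 t 3.45
delta [ 0.  -0.   0.5] [-0.002 -0.002  0.003] | q [-0.64  0.23  1.79  0.62  0.94 -1.43] F [ 0.3  0.4 -0.4] M [-0.12  0.26 -0.02] gap 94.0 0.0 t 3.5
```

```bash
echo '[[0,0,0,0,0,0],[0,0,0,0,0,0],[0,0,0,0,0,0],[0,0,0,0,0,0],[0,0,0,0,0,0]]' > next.json && python3 nudge.py next.json 50 20; echo '[[0,0,0,0,0,0],[0,0,0,0,0,0],[0,0,0,0,0,0]]' > next.json && python3 nudge.py next.json; python3 -c "
from h import *
delta(seat+24*o,Rsp(0)); R=Rsp(0); st=manip.read_state(); print('tool F',R.T@st['wrist_force'],'M',R.T@st['moment'])"
```

```text
clock: 4.0
eef_pos: [535.4, -197.7, 169.4]
eef_rot: [2.586, -0.0, 2.025]
wrist_force: [-2.0, -1.3, -0.2]
finger_gap: 57.5
finger_force: 0.8
clock: 4.3
eef_pos: [535.4, -197.7, 169.3]
eef_rot: [2.586, -0.0, 2.025]
wrist_force: [-1.3, -0.9, 0.2]
finger_gap: 55.5
finger_force: 20.0
delta [-0.   0.1  0.5] [-0.003 -0.002  0.003] | q [-0.64  0.23  1.79  0.62  0.94 -1.43] F [-1.3 -0.9  0.2] M [-0.25  0.45  0.06] gap 55.5 20.0 t 4.3
tool F [-0.26316087 -1.26870252 -0.98971121] M [ 0.51931966  0.00667067 -0.06549701]
```

```bash
echo '[[0,0,0,0,0,0.12],[0,0,0,0,0,0.24],[0,0,0,0,0,0.36],[0,0,0,0,0,0.48],[0,0,0,0,0,0.6]]' > next.json && python3 nudge.py next.json; echo '[[0,0,0,0,0,0.12],[0,0,0,0,0,0.24],[0,0,0,0,0,0.36],[0,0,0,0,0,0.48],[0,0,0,0,0,0.6]]' > next.json && python3 nudge.py next.json;python3 -c "
from h import *
delta(seat+24*o,Rsp(-100)); R=Rsp(0); st=manip.read_state(); print('tool F',R.T@st['wrist_force'],'M',R.T@st['moment'])"
```

```text
clock: 4.8
eef_pos: [535.4, -197.6, 169.4]
eef_rot: [2.67, -0.305, 1.494]
wrist_force: [-1.5, 0.2, 1.8]
finger_gap: 56.1
finger_force: 20.0
clock: 5.3
eef_pos: [535.4, -197.5, 169.5]
eef_rot: [2.924, -0.516, 0.878]
wrist_force: [-3.4, 0.5, 2.1]
finger_gap: 55.9
finger_force: 20.0
delta [-0.1  0.2  0.5] [-0.003  0.002  0.543] | q [-0.64  0.23  1.79  0.62  0.94 -0.22] F [-3.4  0.5  2.1] M [0.02 0.51 0.23] gap 55.9 20.0 t 5.3
tool F [ 1.94502234 -1.22957092 -3.28587013] M [ 0.45025018  0.32425041 -0.07200386]
```

```bash
echo '[[0,0,0,0,0,0.12],[0,0,0,0,0,0.24],[0,0,0,0,0,0.36],[0,0,0,0,0,0.47],[0,0,0,0,0,0.54]]' > next.json && python3 nudge.py next.json; echo '[[0,0,0,0,0,0]]' > next.json && python3 nudge.py next.json;python3 -c "
from h import *
delta(seat+24*o,Rsp(-100)); R=Rsp(-100); st=manip.read_state(); print('tool F',R.T@st['wrist_force'],'M',R.T@st['moment'])"; echo '[[0,0,-2,0,0,0],[0,0,-4,0,0,0],[0,0,-6,0,0,0],[0,0,-8,0,0,0]]' > next.json && python3 nudge.py next.json;python3 -c "
from h import *
delta(seat+32*o,Rsp(-100)); R=Rsp(-100); st=manip.read_state(); print('tool F',R.T@st['wrist_force'],'M',R.T@st['moment'])"
```

```text
clock: 5.8
eef_pos: [535.4, -197.5, 169.5]
eef_rot: [-3.034, -0.547, 0.25]
wrist_force: [-2.6, 0.3, 1.5]
finger_gap: 55.7
finger_force: 20.0
clock: 5.9
eef_pos: [535.4, -197.7, 169.5]
eef_rot: [-3.036, -0.547, 0.254]
wrist_force: [-2.5, -1.0, 0.8]
finger_gap: 55.3
finger_force: 20.0
delta [-0.1  0.   0.6] [-0.002  0.003  0.007] | q [-0.64  0.23  1.79  0.62  0.94  0.31] F [-2.5 -1.   0.8] M [-0.16  0.55 -0.01] gap 55.3 20.0 t 5.9
tool F [-1.83319095  0.11410296 -2.07761804] M [-0.02335858 -0.56923936  0.05446335]
clock: 6.3
eef_pos: [531.5, -199.6, 176.3]
eef_rot: [-3.037, -0.547, 0.256]
wrist_force: [-0.0, -0.0, -2.7]
finger_gap: 55.7
finger_force: 20.0
delta [ 0.  -0.   0.6] [-0.002  0.003  0.009] | q [-0.65  0.22  1.79  0.62  0.96  0.31] F [-0.  -0.  -2.7] M [-0.22  0.49  0.01] gap 55.7 20.0 t 6.3
tool F [-1.4366016   0.25129979  2.31651751] M [-0.07361911 -0.52777867 -0.00091051]
```

```bash
echo '[[0,0,-3,0,0,0],[0,0,-6,0,0,0],[0,0,-9,0,0,0],[0,0,-12,0,0,0]]' > next.json && python3 nudge.py next.json; echo '[[0,0,-5,0,0,0],[0,0,-10,0,0,0],[0,0,-15,0,0,0],[0,0,-20,0,0,0],[0,0,-25,0,0,0]]' > next.json && python3 nudge.py next.json;python3 -c "
from h import *
delta(seat+69*o,Rsp(-100)); R=Rsp(-100); st=manip.read_state(); print('tool F',R.T@st['wrist_force'],'M',R.T@st['moment'])"
```

```text
clock: 6.7
eef_pos: [525.8, -202.4, 186.7]
eef_rot: [-3.037, -0.547, 0.255]
wrist_force: [-1.0, 0.3, -2.5]
finger_gap: 56.0
finger_force: 20.0
clock: 7.2
eef_pos: [513.9, -208.2, 208.0]
eef_rot: [-3.037, -0.547, 0.255]
wrist_force: [0.4, -0.2, -2.0]
finger_gap: 56.1
finger_force: 20.0
delta [-0.2 -0.1  1. ] [-0.002  0.003  0.008] | q [-0.69  0.16  1.78  0.59  1.03  0.33] F [ 0.4 -0.2 -2. ] M [-0.25  0.53  0.06] gap 56.1 20.0 t 7.2
tool F [-0.74335733  0.48447929  1.89900991] M [-0.06484801 -0.58646784 -0.04869238]
```

```bash
cat >> h.py <<'E'
ty=np.array([np.sin(-tx),np.cos(tx)])
nutp=np.r_[tray-58*ty,0]; whp=np.r_[tray+55*ty,0]
E
echo '[[0,0,-12,0,0,0],[0,0,-27,0,0,0],[0,0,-42,0,0,0],[0,0,-57,0,0,0],[0,0,-70,0,0,0]]' > next.json && python3 nudge.py next.json;python3 -c "
from h import *
delta(nutp+[0,0,80],Rdown(tx));delta([520,0,220],Rdown(tx))"
```

```text
clock: 7.7
eef_pos: [480.3, -224.6, 268.4]
eef_rot: [-3.038, -0.547, 0.255]
wrist_force: [0.8, -0.1, -2.7]
finger_gap: 55.6
finger_force: 20.0
delta [  32.9 -355.1  279. ] [ 0.189 -0.548 -0.973] | q [-0.77  0.07  1.75  0.56  1.18  0.34] F [ 0.8 -0.1 -2.7] M [-0.23  0.57 -0.01] gap 55.6 20.0 t 7.7
delta [  56.  -196.8  111.8] [ 0.189 -0.548 -0.973] | q [-0.77  0.07  1.75  0.56  1.18  0.34] F [ 0.8 -0.1 -2.7] M [-0.23  0.57 -0.01] gap 55.6 20.0 t 7.7
```

```bash
echo '[[8,-30,10,0.02,-0.06,-0.1],[17,-60,25,0.04,-0.12,-0.2],[26,-95,45,0.06,-0.18,-0.31],[35,-130,65,0.08,-0.24,-0.42],[45,-165,90,0.1,-0.3,-0.53]]' > next.json && python3 nudge.py next.json;python3 -c "
from h import *
delta(nutp+[0,0,80],Rdown(tx))"
```

```text
clock: 8.2
eef_pos: [510.7, -36.3, 229.7]
eef_rot: [3.109, -0.256, 0.846]
wrist_force: [1.9, -0.5, -3.2]
finger_gap: 55.9
finger_force: 20.0
delta [ 135.2 -136.   185.9] [ 0.088 -0.245 -0.44 ] | q [-0.26  0.1   1.73  0.23  1.18  0.4 ] F [ 1.9 -0.5 -3.2] M [-0.21  0.22 -0.02] gap 55.9 20.0 t 8.2
```

```bash
echo '[[27,-27,20,0.018,-0.05,-0.09],[54,-54,45,0.036,-0.1,-0.18],[81,-81,70,0.054,-0.15,-0.27],[108,-108,100,0.07,-0.2,-0.36],[135,-136,130,0.088,-0.245,-0.44]]' > next.json && python3 nudge.py next.json;echo '[[0,0,0,0,0,0],[0,0,0,0,0,0]]' > next.json && python3 nudge.py next.json; python3 -c "
from h import *
delta(nutp+[0,0,25],Rdown(tx))"
```

```text
clock: 8.7
eef_pos: [522.0, 175.1, 133.6]
eef_rot: [-3.141, -0.001, 1.284]
wrist_force: [0.1, -0.4, -2.0]
finger_gap: 55.7
finger_force: 20.0
clock: 8.9
eef_pos: [521.6, 174.2, 133.3]
eef_rot: [-3.139, -0.002, 1.282]
wrist_force: [-0.3, -0.7, -1.2]
finger_gap: 55.8
finger_force: 20.0
delta [ 12.    7.7 108.3] [-0.002 -0.002 -0.002] | q [0.25 0.37 1.6  0.   1.17 0.54] F [-0.3 -0.7 -1.2] M [-0.14  0.07 -0.02] gap 55.8 20.0 t 8.9
```

```bash
echo '[[6,4,25,0,0,0],[12,8,50,0,0,0],[12,8,75,0,0,0],[12,8,95,0,0,0],[12,8,108,0,0,0]]' > next.json && python3 nudge.py next.json;echo '[[0,0,4,0,0,0],[0,0,8,0,0,0],[0,0,10,0,0,0],[0,0,11,0,0,0],[0,0,12,0,0,0]]' > next.json && python3 nudge.py next.json; python3 -c "
from h import *
delta(nutp+[0,0,9],Rdown(tx))"
```

```text
clock: 9.4
eef_pos: [533.3, 181.6, 25.4]
eef_rot: [-3.14, -0.003, 1.278]
wrist_force: [0.5, -0.7, -2.5]
finger_gap: 55.7
finger_force: 20.0
clock: 9.9
eef_pos: [533.3, 183.2, 14.2]
eef_rot: [-3.141, -0.003, 1.281]
wrist_force: [-0.3, 0.1, -2.2]
finger_gap: 55.8
finger_force: 20.0
delta [ 0.3 -1.2  5.2] [-0.    -0.003 -0.004] | q [0.26 0.56 1.64 0.   0.94 0.55] F [-0.3  0.1 -2.2] M [-0.14  0.08  0.01] gap 55.8 20.0 t 9.9
```

```bash
echo '[[0,0,1,0,0,0],[0,0,2,0,0,0],[0,0,3,0,0,0],[0,0,3,0,0,0]]' > next.json && python3 nudge.py next.json;echo '[[0,0,0.5,0,0,0],[0,0,1,0,0,0],[0,0,1,0,0,0]]' > next.json && python3 nudge.py next.json;echo '[[0,0,0.5,0,0,0],[0,0,1,0,0,0],[0,0,1,0,0,0]]' > next.json && python3 nudge.py next.json
```

```text
clock: 10.3
eef_pos: [532.9, 183.1, 10.5]
eef_rot: [-3.14, -0.003, 1.281]
wrist_force: [-0.5, 0.4, -2.2]
finger_gap: 55.6
finger_force: 20.0
clock: 10.6
eef_pos: [532.9, 183.1, 9.6]
eef_rot: [-3.14, -0.003, 1.281]
wrist_force: [-0.7, -0.2, -2.1]
finger_gap: 56.1
finger_force: 20.0
clock: 10.9
eef_pos: [532.9, 183.1, 8.6]
eef_rot: [-3.14, -0.003, 1.281]
wrist_force: [-0.8, -0.1, -2.4]
finger_gap: 55.7
finger_force: 20.0
```

```bash
for i in 1 2 3; do :; done; echo '[[0,0,0.5,0,0,0],[0,0,0.8,0,0,0],[0,0,0.8,0,0,0]]' > next.json && python3 nudge.py next.json | grep -E "pos|wrist";echo '[[0,0,0.5,0,0,0],[0,0,0.8,0,0,0],[0,0,0.8,0,0,0]]' > next.json && python3 nudge.py next.json| grep -E "pos|wrist"
```

```text
eef_pos: [533.0, 183.2, 8.3]
wrist_force: [-2.3, -1.2, 6.0]
eef_pos: [533.0, 183.2, 8.2]
wrist_force: [-7.6, -2.7, 16.5]
```

```bash
echo '[[0,0,-0.7,0,0,0],[0,0,-1,0,0,0]]' > next.json && python3 nudge.py next.json | grep -E "pos|wrist";echo '[[0,0,0,0,0,0],[0,0,0,0,0,0],[0,0,0,0,0,0],[0,0,0,0,0,0]]' > next.json && python3 nudge.py next.json 80; echo '[[0,0,-10,0,0,0],[0,0,-30,0,0,0],[0,0,-60,0,0,0],[0,0,-100,0,0,0],[0,0,-150,0,0,0]]' > next.json && python3 nudge.py next.json; python3 -c "
from h import *
delta(seat+110*o,Rsp(0))"
```

```text
eef_pos: [533.0, 183.2, 8.3]
wrist_force: [-2.0, 0.1, 0.6]
clock: 12.1
eef_pos: [533.0, 183.1, 8.0]
eef_rot: [-3.14, -0.003, 1.281]
wrist_force: [0.1, 0.5, -0.1]
finger_gap: 79.5
finger_force: 0.0
clock: 12.6
eef_pos: [532.2, 182.5, 159.2]
eef_rot: [-3.139, -0.002, 1.281]
wrist_force: [0.9, 0.1, 0.3]
finger_gap: 79.9
finger_force: 0.0
delta [-393.8   78.1  -83.6] [-0.535  0.204 -0.721] | q [0.26 0.37 1.54 0.   1.23 0.55] F [0.9 0.1 0.3] M [-0.07  0.05 -0.04] gap 79.9 0.0 t 12.6
```

```bash
python3 - <<'E'
from h import *
delta(seat+110*o,Rsp(-90))
o_=np.zeros((480,800,3),np.uint8)
for n in("side","top"):
    im,d=manip.camera(n); np.savez(n+"1.npz",im=im,d=d)
    o_[:, (0 if n=="side" else 400):][:300,:400]=cv2.resize(im,(400,300))[:,:,::-1]
    P=cloud(n,d); m=(d>0)&(np.hypot(P[...,0]-536,P[...,1]+197)<70)&(P[...,2]>100)
    Q=P[m]; L=np.stack([(Q-seat)@e1,(Q-seat)@e2,(Q-seat)@o],1)
    r=np.hypot(L[:,0],L[:,1]); t=L[:,2]
    w=L[(np.abs(t-20)<4)&(r<40)&(r>19)]; print(n,"wheel top t",len(w),np.median(w[:,2]) if len(w) else 0,"e1",np.percentile(w[:,0],[1,99]),"e2",np.percentile(w[:,1],[1,99]))
    w=L[(t>3)&(t<17)&(r>25)&(r<45)]
    if len(w)>20:
        x=cv2.fitEllipse; from scipy.optimize import least_squares
        print(" rim",len(w),least_squares(lambda p:np.hypot(w[:,0]-p[0],w[:,1]-p[1])-34,[0,0],loss="soft_l1").x)
    w=L[(t>40)&(t<60)&(r<20)]; print(" tip",len(w),np.percentile(w[:,2],95),np.median(w[w[:,2]>43][:,:2],0))
    mm=(d>0)&(np.hypot(P[...,0]-nutp[0],P[...,1]-nutp[1])<45)&(P[...,2]>29)&(P[...,2]<45)
    q=P[mm]; print(" nut in tray",len(q),np.median(q,0) if len(q) else '', np.percentile(q,[2,98],axis=0) if len(q) else '')
cv2.imwrite("pics/b1.png",o_[:300])
E
```

```text
delta [-393.8   78.1  -83.6] [-0.235  0.525  0.807] | q [0.26 0.37 1.54 0.   1.23 0.55] F [0.9 0.1 0.3] M [-0.07  0.05 -0.04] gap 79.9 0.0 t 12.6
side wheel top t 253 20.704784015688844 e1 [-30.54767827  33.265289  ] e2 [-31.40628754  31.49316   ]
 rim 215 [-0.18037543 -3.03564257]
 tip 31 45.05315161287115 [-3.0649973   6.47605282]
 nut in tray 591 [532.54455336 183.59065491  34.27431499] [[505.26609827 154.10249722  29.5832753 ]
 [560.87034626 210.27562171  36.74553681]]
top wheel top t 956 20.325212074426343 e1 [-31.47447193  33.10412512] e2 [-30.09739156  33.98755023]
 rim 215 [-0.51844437  0.63249925]
 tip 200 47.633582993048265 [2.18529673 1.51217599]
 nut in tray 503 [532.3376416  184.37668628  34.15931963] [[504.64307442 156.26257692  29.92908427]
 [560.2033765  211.42604004  37.03441086]]
```

View pics/b1.png

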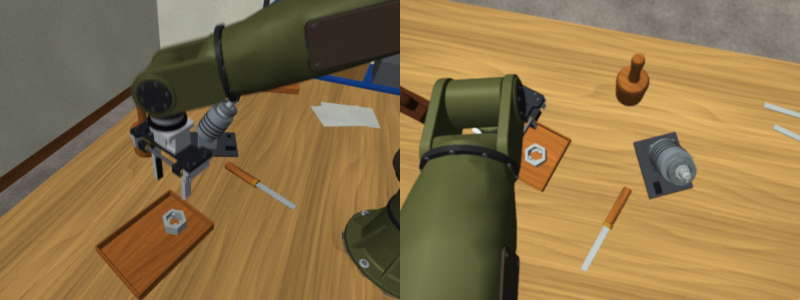

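The nut lies flat in the tray at (532,184), at left-image pixel (175,220). The wheel is still on the spindle, centred within 1 mm of my estimate.

```bash
echo '[[-30,8,-20,-0.02,0.04,0.06],[-70,16,-40,-0.04,0.08,0.13],[-110,24,-55,-0.06,0.13,0.2],[-150,32,-70,-0.085,0.19,0.29],[-190,40,-80,-0.11,0.25,0.38]]' > next.json && python3 nudge.py next.json 94; python3 -c "
from h import *
delta(seat+110*o,Rsp(-90))"
```

```text
clock: 13.2
eef_pos: [516.9, -12.5, 239.2]
eef_rot: [3.08, -0.27, 0.903]
wrist_force: [1.4, -1.2, 0.5]
finger_gap: 94.0
finger_force: 0.0
delta [-167.6  112.1  -42.4] [-0.122  0.27   0.424] | q [-0.21  0.08  1.72  0.23  1.17  0.4 ] F [ 1.4 -1.2  0.5] M [-0.1   0.15 -0.01] gap 94.0 0.0 t 13.2
```

```bash
echo '[[-33,22,-10,-0.024,0.054,0.085],[-67,45,-20,-0.05,0.11,0.17],[-100,67,-28,-0.073,0.16,0.255],[-134,90,-36,-0.1,0.216,0.34],[-168,112,-42,-0.122,0.27,0.424]]' > next.json && python3 nudge.py next.json;echo '[[0,0,0,0,0,0],[0,0,0,0,0,0]]' > next.json && python3 nudge.py next.json; python3 -c "
from h import *
delta(seat+30*o,Rsp(-90))"
```

```text
clock: 13.7
eef_pos: [494.8, -217.9, 241.0]
eef_rot: [3.142, -0.557, 0.45]
wrist_force: [0.7, 0.5, 0.5]
finger_gap: 94.2
finger_force: 0.0
clock: 13.9
eef_pos: [494.9, -216.6, 240.1]
eef_rot: [-3.141, -0.554, 0.453]
wrist_force: [0.8, 0.1, 0.7]
finger_gap: 94.2
finger_force: 0.0
delta [ 0.9  0.7 78.2] [-0.002  0.005  0.002] | q [-0.73  0.11  1.77  0.57  1.11  0.17] F [0.8 0.1 0.7] M [-0.2   0.33 -0.06] gap 94.2 0.0 t 13.9
```

```bash
echo '[[1,1,25,0,0,0],[1,1,50,0,0,0],[1,1,70,0,0,0],[1,1,85,0,0,0],[1,1,92,0,0,0]]' > next.json && python3 nudge.py next.json;echo '[[0,0,3,0,0,0],[0,0,6,0,0,0],[0,0,6,0,0,0]]' > next.json && python3 nudge.py next.json; python3 -c "
from h import *
delta(seat+2.5*o+.3*e2,Rsp(-90))"
```

```text
clock: 14.4
eef_pos: [540.5, -193.7, 161.6]
eef_rot: [-3.14, -0.553, 0.456]
wrist_force: [-0.3, 0.1, 0.3]
finger_gap: 93.8
finger_force: 0.0
clock: 14.7
eef_pos: [542.9, -194.0, 157.6]
eef_rot: [-3.141, -0.554, 0.454]
wrist_force: [-0.6, -0.0, -0.3]
finger_gap: 94.0
finger_force: 0.0
delta [-0.8 -0.2  7.6] [-0.002  0.004  0.003] | q [-0.63  0.26  1.79  0.63  0.91  0.14] F [-0.6 -0.  -0.3] M [-0.08  0.38  0.08] gap 94.0 0.0 t 14.7
```

```bash
echo '[[-0.5,0,3,0,0,0],[-0.8,0,6,0,0,0],[-0.8,0,8,0,0,0],[-0.8,0,8,0,0,0]]' > next.json && python3 nudge.py next.json;echo '[[0,0,0,0,0,0],[0,0,0,0,0,0],[0,0,0,0,0,0],[0,0,0,0,0,0],[0,0,0,0,0,0]]' > next.json && python3 nudge.py next.json 60 15; echo '[[0,0,0,0,0,0],[0,0,0,0,0,0]]' > next.json && python3 nudge.py next.json;python3 -c "
from h import *
delta(seat+2.5*o,Rsp(-90))"
```

```text
clock: 15.1
eef_pos: [545.9, -192.3, 149.8]
eef_rot: [-3.14, -0.554, 0.454]
wrist_force: [-0.3, 0.4, -0.1]
finger_gap: 94.4
finger_force: 0.0
clock: 15.6
eef_pos: [545.9, -192.4, 150.1]
eef_rot: [-3.141, -0.554, 0.454]
wrist_force: [-0.1, -1.2, 0.5]
finger_gap: 69.0
finger_force: 15.0
clock: 15.8
eef_pos: [545.9, -192.4, 150.1]
eef_rot: [-3.141, -0.554, 0.454]
wrist_force: [-1.6, 0.1, 1.5]
finger_gap: 69.0
finger_force: 15.0
delta [ 0.3  0.2 -0.6] [-0.003  0.004  0.003] | q [-0.62  0.27  1.79  0.64  0.9   0.13] F [-1.6  0.1  1.5] M [-0.2   0.41  0.04] gap 69.0 15.0 t 15.8
```

Wheel gripped (opening 69 mm, against its 68 mm diameter). I draw it off along the spindle.

```bash
echo '[[0,0,-2,0,0,0],[0,0,-5,0,0,0],[0,0,-8,0,0,0],[0,0,-12,0,0,0],[0,0,-16,0,0,0]]' > next.json && python3 nudge.py next.json;echo '[[0,0,-5,0,0,0],[0,0,-10,0,0,0],[0,0,-15,0,0,0],[0,0,-20,0,0,0],[0,0,-25,0,0,0]]' > next.json && python3 nudge.py next.json;echo '[[0,0,-8,0,0,0],[0,0,-18,0,0,0],[0,0,-28,0,0,0],[0,0,-40,0,0,0],[0,0,-52,0,0,0]]' > next.json && python3 nudge.py next.json; python3 - <<'E'
from h import *
delta(whp+[0,0,80],Rdown(tx))
o_=np.zeros((480,800,3),np.uint8); p=manip.read_state()["eef_pos"]
for n in("side","top"):
    im,d=manip.camera(n); q=proj(n,[p])[0]; x0=int(np.clip(q[0]-100,0,440)); y0=int(np.clip(q[1]-120,0,240))
    o_[:, (0 if n=="side" else 400):][:,:400]=cv2.resize(im[y0:y0+240,x0:x0+200,::-1],None,fx=2,fy=2)
cv2.imwrite("pics/c1.png",o_)
E
```

```text
clock: 16.3
eef_pos: [538.2, -196.2, 164.0]
eef_rot: [-3.141, -0.554, 0.454]
wrist_force: [0.5, 0.0, -0.3]
finger_gap: 68.4
finger_force: 15.0
clock: 16.8
eef_pos: [526.4, -202.0, 185.3]
eef_rot: [-3.141, -0.554, 0.454]
wrist_force: [-1.1, 0.9, -1.3]
finger_gap: 68.7
finger_force: 15.0
clock: 17.3
eef_pos: [501.5, -214.2, 230.1]
eef_rot: [-3.141, -0.554, 0.454]
wrist_force: [-0.1, -0.7, -0.4]
finger_gap: 68.9
finger_force: 15.0
delta [ 157.7 -427.5  274.4] [ 0.229 -0.522 -0.809] | q [-0.72  0.12  1.77  0.58  1.09  0.17] F [-0.1 -0.7 -0.4] M [-0.1   0.36  0.02] gap 68.9 15.0 t 17.3
```

View pics/c1.png

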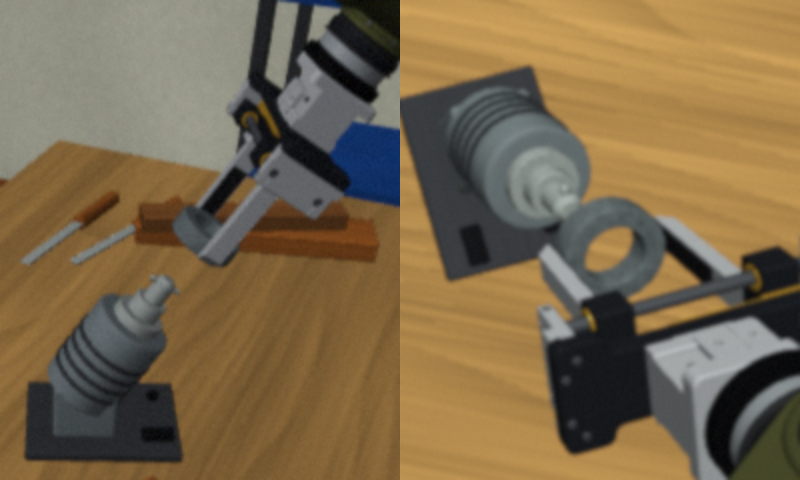

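The wheel (left (200,230), right (610,245)) is in the fingers and the spindle is bare. I carry it to the tray.

```bash
echo '[[8,-30,0,0.02,-0.05,-0.08],[22,-65,10,0.045,-0.1,-0.16],[38,-105,30,0.07,-0.16,-0.25],[54,-145,55,0.1,-0.22,-0.34],[70,-185,80,0.125,-0.28,-0.43]]' > next.json && python3 nudge.py next.json;python3 -c "
from h import *
delta(whp+[0,0,120],Rdown(tx))"
```

```text
clock: 17.9
eef_pos: [512.2, -1.5, 198.0]
eef_rot: [3.084, -0.255, 0.915]
wrist_force: [1.1, -1.5, 0.2]
finger_gap: 68.6
finger_force: 15.0
delta [ 236.3 -145.9  133.9] [ 0.104 -0.241 -0.375] | q [-0.18  0.12  1.78  0.22  1.08  0.39] F [ 1.1 -1.5  0.2] M [-0.16  0.22 -0.05] gap 68.6 15.0 t 17.9
```

```bash
echo '[[36,-22,15,0.017,-0.04,-0.06],[72,-45,30,0.035,-0.08,-0.12],[110,-67,50,0.05,-0.12,-0.19],[148,-90,70,0.07,-0.165,-0.255],[186,-114,95,0.09,-0.21,-0.32]]' > next.json && python3 nudge.py next.json;echo '[[26,-16,17,0.007,-0.015,-0.025],[50,-32,37,0.014,-0.03,-0.055],[50,-32,37,0.014,-0.03,-0.055],[50,-32,37,0.014,-0.03,-0.055]]' > next.json && python3 nudge.py next.json;python3 - <<'E'
from h import *
delta(whp+[0,0,20],Rdown(tx))
p=manip.read_state()["eef_pos"]; o_=np.zeros((480,800,3),np.uint8)
for n in("side","top"):
    im,d=manip.camera(n); q=proj(n,[p])[0]; x0=int(np.clip(q[0]-100,0,440)); y0=int(np.clip(q[1]-120,0,240))
    o_[:, (0 if n=="side" else 400):][:,:400]=cv2.resize(im[y0:y0+240,x0:x0+200,::-1],None,fx=2,fy=2)
cv2.imwrite("pics/d1.png",o_)
E
```

```text
clock: 18.4
eef_pos: [552.3, 226.7, 147.7]
eef_rot: [3.129, -0.033, 1.23]
wrist_force: [1.2, -0.3, 0.5]
finger_gap: 68.7
finger_force: 15.0
clock: 18.8
eef_pos: [539.4, 283.6, 111.6]
eef_rot: [-3.14, -0.003, 1.282]
wrist_force: [-0.7, 0.3, 0.9]
finger_gap: 69.2
finger_force: 15.0
delta [15.1 21.4 91.6] [-0.002 -0.003 -0.002] | q [0.42 0.52 1.44 0.   1.18 0.71] F [-0.7  0.3  0.9] M [-0.08  0.06 -0.04] gap 69.2 15.0 t 18.8
```

View pics/d1.png

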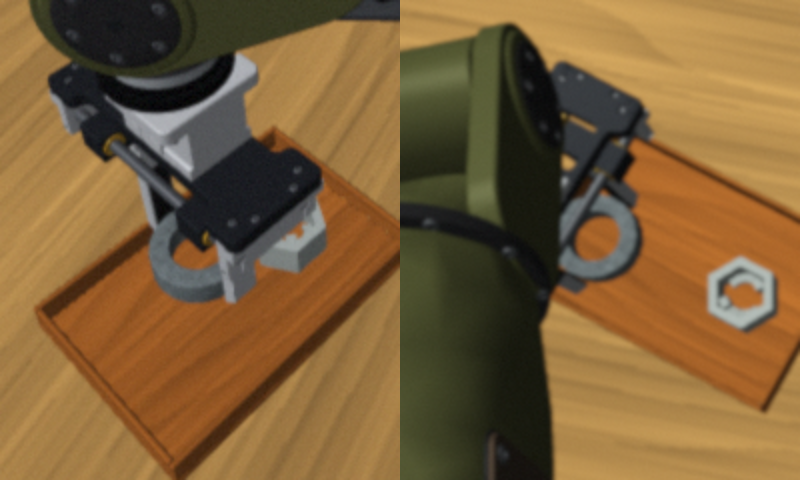

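The wheel hangs level (left (195,260), right (600,237)), beside the nut (right (742,293)). I lower it.

```bash
echo '[[8,11,15,0,0,0],[15,21,35,0,0,0],[15,21,55,0,0,0],[15,21,75,0,0,0],[15,21,90,0,0,0]]' > next.json && python3 nudge.py next.json >/dev/null; echo '[[0,0,3,0,0,0],[0,0,6,0,0,0],[0,0,9,0,0,0],[0,0,9,0,0,0],[0,0,9,0,0,0]]' > next.json && python3 nudge.py next.json; python3 -c "
from h import *
delta(whp+[0,0,8],Rdown(tx))"
```

```text
clock: 19.9
eef_pos: [564.3, 292.4, 13.8]
eef_rot: [-3.141, -0.004, 1.282]
wrist_force: [0.2, -0.5, -0.2]
finger_gap: 68.7
finger_force: 15.0
delta [-0.2 -0.1  5.7] [-0.001 -0.004 -0.003] | q [0.42 0.69 1.42 0.   1.03 0.71] F [ 0.2 -0.5 -0.2] M [-0.07  0.1  -0.01] gap 68.7 15.0 t 19.9
```

```bash
echo '[[0,0,1,0,0,0],[0,0,2,0,0,0],[0,0,3,0,0,0],[0,0,3,0,0,0]]' > next.json && python3 nudge.py next.json | grep -E "pos|wrist";echo '[[0,0,0.5,0,0,0],[0,0,1,0,0,0],[0,0,1,0,0,0]]' > next.json && python3 nudge.py next.json| grep -E "pos|wrist";echo '[[0,0,0.5,0,0,0],[0,0,1,0,0,0],[0,0,1,0,0,0]]' > next.json && python3 nudge.py next.json| grep -E "pos|wrist"
```

```text
eef_pos: [563.9, 292.2, 10.0]
wrist_force: [0.0, -0.5, -0.9]
eef_pos: [564.0, 292.2, 9.1]
wrist_force: [-0.1, -0.7, -0.8]
eef_pos: [564.0, 292.3, 8.1]
wrist_force: [-0.2, -0.6, -1.3]
```

```bash
echo '[[0,0,0.4,0,0,0],[0,0,0.7,0,0,0],[0,0,0.7,0,0,0]]' > next.json && python3 nudge.py next.json | grep -E "pos|wrist";echo '[[0,0,0.4,0,0,0],[0,0,0.6,0,0,0],[0,0,0.6,0,0,0]]' > next.json && python3 nudge.py next.json| grep -E "pos|wrist"
```

```text
eef_pos: [564.0, 292.3, 7.4]
wrist_force: [-0.1, -0.5, -1.0]
eef_pos: [564.0, 292.3, 6.8]
wrist_force: [-0.1, 0.2, -1.5]
```

```bash
echo '[[0,0,0.3,0,0,0],[0,0,0.5,0,0,0],[0,0,0.5,0,0,0]]' > next.json && python3 nudge.py next.json | grep -E "pos|wrist";echo '[[0,0,0.3,0,0,0],[0,0,0.4,0,0,0],[0,0,0.4,0,0,0]]' > next.json && python3 nudge.py next.json| grep -E "pos|wrist"
```

```text
eef_pos: [564.0, 292.3, 6.3]
wrist_force: [-0.8, -0.7, -0.4]
eef_pos: [564.1, 292.3, 6.0]
wrist_force: [-0.4, -0.5, -0.7]
```

```bash
echo '[[0,0,0.3,0,0,0],[0,0,0.5,0,0,0],[0,0,0.5,0,0,0]]' > next.json && python3 nudge.py next.json | grep -E "pos|wrist|gap"; echo '[[0,0,0.3,0,0,0],[0,0,0.5,0,0,0],[0,0,0.5,0,0,0]]' > next.json && python3 nudge.py next.json | grep -E "pos|wrist|gap"
```

```text
eef_pos: [564.1, 292.3, 5.7]
wrist_force: [-0.8, -0.0, 2.8]
finger_gap: 68.9
eef_pos: [564.1, 292.4, 5.6]
wrist_force: [-3.4, -1.1, 7.7]
finger_gap: 68.7
```

```bash
echo '[[0,0,-0.3,0,0,0],[0,0,-0.5,0,0,0]]' > next.json && python3 nudge.py next.json | grep -E "pos|wrist"; echo '[[0,0,0,0,0,0],[0,0,0,0,0,0],[0,0,0,0,0,0],[0,0,0,0,0,0]]' > next.json && python3 nudge.py next.json 84; echo '[[0,0,-5,0,0,0],[0,0,-20,0,0,0],[0,0,-50,0,0,0],[0,0,-90,0,0,0],[0,0,-130,0,0,0]]' > next.json && python3 nudge.py next.json; echo '[[-40,0,-20,0,0,0],[-80,0,-40,0,0,0],[-125,0,-50,0,0,0],[-170,0,-50,0,0,0],[-215,0,-50,0,0,0]]' > next.json && python3 nudge.py next.json ; echo '[[0,0,0,0,0,0],[0,0,0,0,0,0],[0,0,0,0,0,0]]' > next.json && python3 nudge.py next.json >/dev/null; python3 - <<'E'
from h import *
o_=np.zeros((300,800,3),np.uint8)
for n in("side","top"):
    im,d=manip.camera(n); P=cloud(n,d); o_[:, (0 if n=="side" else 400):][:,:400]=cv2.resize(im,(400,300))[:,:,::-1]
    for w,p,z in(("wheel",whp,25),("nut",nutp,35)):
        m=(d>0)&(np.hypot(P[...,0]-p[0],P[...,1]-p[1])<45)&(np.abs(P[...,2]-z)<5); q=P[m]
        if len(q)>20: print(n,w,len(q),np.median(q,0).round(1),np.percentile(q[:,2],[3,97]).round(1),"slope",np.linalg.lstsq(np.c_[q[:,:2]-p[:2],np.ones(len(q))],q[:,2],rcond=None)[0].round(3))
cv2.imwrite("pics/e1.png",o_)
E
```

```text
eef_pos: [564.1, 292.4, 5.7]
wrist_force: [-0.9, -0.2, 3.1]
clock: 23.3
eef_pos: [564.0, 292.3, 5.4]
eef_rot: [-3.14, -0.004, 1.282]
wrist_force: [-1.1, 0.0, 1.9]
finger_gap: 84.1
finger_force: 0.9
clock: 23.8
eef_pos: [563.9, 291.6, 138.0]
eef_rot: [-3.141, -0.004, 1.282]
wrist_force: [-0.2, 0.1, 0.3]
finger_gap: 84.0
finger_force: 0.0
clock: 24.3
eef_pos: [502.1, 83.9, 186.2]
eef_rot: [3.141, -0.005, 1.282]
wrist_force: [1.3, -0.8, 0.4]
finger_gap: 84.1
finger_force: 0.0
side wheel 1034 [563.1 293.5  24.5] [21.1 26.5] slope [ 3.0000e-03 -1.0000e-03  2.4336e+01]
side nut 552 [533.6 183.4  34.4] [30.5 36.4] slope [-1.0000e-03 -3.0000e-03  3.4101e+01]
```

View pics/e1.png

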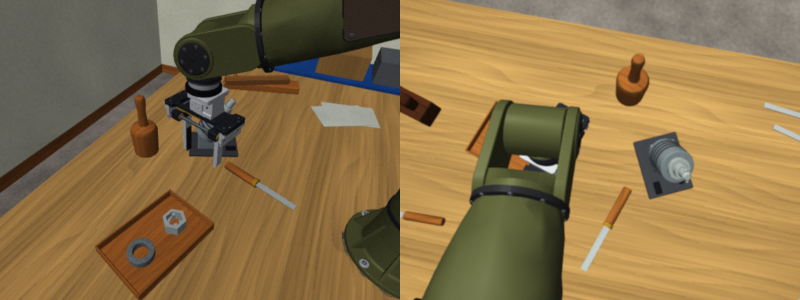

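The wheel (140,252) and the nut (175,222) lie flat and apart in the tray. The mallet and chisel are unmoved and the robot is clear, so I hand in.

```bash
python3 -c "
from cell import manip
print(manip.sign_off())"
```

```text
the job is handed in; nothing more can be done
None
```

The nut and then the felt wheel were taken off the spindle and set down flat, side by side, in the tray; the mallet and chisel were left alone, and I handed the job in at about 25 s (no verdict shown).

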